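# Take the left-hand wing nut off the sample mill

### The arm

A 7-joint arm with a two-finger parallel gripper is mounted at the origin on a cart in front of the work surface, level with it; the furniture and walls round the work are solid. World frame = base frame: x ahead of the robot, y to its left, z up, the work surface at z = 0. Lengths are in m, angles in rad, forces in N, time in s.
With the tool pointing down it reaches from about 0.4 to 0.875 m from the base axis. Payload 6.5 kg.
Tool frame: the origin (TCP) lies midway between the tips of the shut fingers; the grasp point (between the pads) lies 19 mm behind it; z points along the fingers, y is the direction in which the jaws open and shut (so a half turn about z gives the same grasp; the last joint's range is limited). The gripper opens to 88 mm and grips with 3 to 60 N. Pads are 18 mm wide; open, the fingers measure 123 mm over their backs; the gripper's body (75 mm by 187 mm) begins 45 mm behind the grasp point.
Start: joints at [-1.313, 0.536, -0.004, 1.538, 0.003, 1.067, -0.071], TCP at [0.207, 0.616, 0.239] pointing down, gripper open.
Joint ranges: [-2.7, 2.7], [-0.37, 2.16], [-1.27, 1.26], [0.24, 2.4], [-1.31, 4.45], [0.19, 1.91], [-2.76, 2.76]. Speed limits (rad/s): [2.39, 2.39, 3.14, 3.14, 3.14, 3.14, 3.14].

### API

Orientations are given as a 3x3 rotation matrix whose columns are the frame's x, y, z axes.
In Python, from cell import sensors, cams, workorder, find_in, landmark_of gives the robot as it stands. The module is installed in compiled form; this text tells all that it offers.
- The arm moves only by the tool carry_out, never from a script. Its argument "steps" is a list of rows, each a list of 7 numbers: the opening, from 0 (shut) to 1 (fully open), then the shift along the tool's x, y, z in m, then the turn, a rotation vector about the tool's x, y, z in rad. In form: [[claw, dx, dy, dz, rx, ry, rz], ...]. A call has 1 to 8 rows; each row shifts and turns the commanded pose from where the row before left it, along the tool's axes as they then stand; what a row does not reach is not made up. A row lasts 1/8 s, in which the tool goes at most 62.5 mm and 10.7 degrees, less where a joint would pass 70% of its speed; a pose out of reach is approached as far as the arm can. A call with a gripper value outside its range is refused whole. The fingers move at their own pace and stop on an object; "grip_force" is the grip in N (left out, the last holds). Time passes only in rows, so rows that do not move let the fingers close. It gives the time, the measured TCP pose, the force and the opening at its end, in the units of the state.
- sensors.read_state(): the state, without advancing time (a new reading comes with each control period).
- cams.capture(name): name is "side" or "top" or "wrist"; returns a dict with "pixels" (420x560x3 uint8, red, green, blue), "z_map" (420x560 float32, m along the optical axis (not along the pixel's ray), 0 where there is no reading), "mtx" (3x3 intrinsics, pixels), "view" (4x4, takes a point from world to camera coordinates). Camera axes: x right, y down, z forward; pixel columns grow to the right and rows downward; lengths in m; the calibration is good to about 2 mm. The wrist camera is an equidistant fisheye: a pixel r from the principal point sees the ray r / f radians off the axis. A picture is of the moment at which its call begins.
- workorder.job_done(): hands the job in, once; it reports no verdict.
Trained networks look in the newest picture that a camera, given by its name, has taken for a name from the list of things; names that differ only in an ending like _2 or _b are one class to them, and where a whole thing is asked for, a point or a joint stands for the part that bears it (a point fixed in the world has none). Each returns a list of dicts, best first, with "score" (0 to 1); they miss things now and then, are a little off and sometimes report something else, mostly with a low value. They report only what shows in the picture. A call takes as long as a camera call. They do not tell look-alikes from the thing itself.
- find_in(thing, camera): "at" ([row, column] as shares, 0 to 1, of the picture: columns of its width, rows of its height, amid what is visible of it).
- landmark_of(thing, camera): "at" ([row, column] as shares, 0 to 1, of the picture: columns of its width, rows of its height: a listed point, or the origin of a listed thing).
The state is a dict: "t": time; "q": joint angles; "qvel": joint speeds; "joint_efforts": joint torques, N m; "tool_pos": TCP position; "tcp_rot": TCP orientation; "ft_force": force on the tool from outside, world axes, zero at the start; "torque": the same for the moment, N m; "gripper_width": finger opening in m.
Only numpy, scipy, OpenCV 4.12 (cv2) and the standard library are available. Lean on these libraries where they do the work, as an engineer would, in place of code of your own. Each camera call takes 0.05 s, during which the arm holds its last target.

### The job

The blade of the bench mill has to come out for cleaning: undo the black-winged brass nut on its spindle, which has a left-hand thread, so it loosens clockwise seen from above. Feel that it is easing and let your hand rise with it; do not screw it down tighter, and do not push or pull hard on it while the thread still holds, for the bearings are light. When the thread lets go, lift the nut off and set it down gently, upright, in the middle of the small steel pan, leaving the soil tin beside it where it stands.

Things in the scene. Friction and masses are not known exactly. Their poses are not given: they have to be found in the camera images.
- mill: bench sample mill, fixed: white housing 138 x 138 x 66 mm, on it a low aluminium bowl (inner radius 64 mm, rim 91 mm over the worktop) with an upright spindle (18 mm thick, top 113 mm over the worktop). Origin: on the spindle axis at the worktop; z up. A sprung blade hub pushes the nut up against the thread with about 10 N, easing as it climbs. Pushing or pulling the nut over 15 N is harmful
- wing (a point): centre of the loose nut's wing, 46 mm above the nut's lower rim. Brass skirt 40 mm wide, 32 mm high, with dark notches; on it a black straight wing 54 mm long, 14 mm thick, 28 mm high, to be gripped across the 14 mm. 130 to 210 g. x along the wing, y across, z up; starts about 137 mm over the worktop. Steep left-hand thread: climbs some mm, lets go within half a turn, where, can only be felt
- pan: small round steel pan, loose, 120 g, 88 mm across the rim, 17 mm high, inner floor flat, 74 mm across and 3 mm above its underside. Origin: centre of its underside; z up
- tin: round aluminium moisture tin with soil in it, loose, 60 mm across and 26 mm high, next to the pan; not to be disturbed. Origin: centre of its underside
- dissecting_microscope: fixed black microscope between the sieve shaker and the mill, 171 mm wide foot, 340 mm high: an obstacle to swing over or round. Origin: centre of its foot on the worktop
Not all that is in view belongs to the job. What is shaped like the part that bears wing but purple is not meant.

How it is judged:
By the outcome, as a careful person would: the job done as asked, in the order asked, and still so for the second after the job is handed in, with the robot touching nothing.
It also fails if it takes over 64 s, if anything falls off the work surface, if the arm or the gripper's body presses on something with over 40 N, if the wrist force passes 120 N, or if a joint passes its speed limit or range.

## Working session

There is one attempt and no reset: what is moved stays moved. The work goes in short steps, Python scripts to look and compute and a tool call to move; the robot and the scene stay as the last step left them, time stands still between calls to the robot, and variables do not carry over. Pictures are saved under pics/ and viewed, and the job is handed in when it is done.

Besides the shell and the picture viewer there is one more tool, called as name(argument=value, ...) on one line, values as JSON. carry_out: Moves the arm, as the interface text tells. Its arguments: {"type":"object","properties":{"steps":{"type":"array"},"grip_force":{"type":"number"}},"required":["steps"]}

```bash
mkdir -p pics; cat > h.py <<'E'
import numpy as np, cv2
from cell import sensors, cams, workorder, find_in, landmark_of
def cap(n,fn=None):
    c=cams.capture(n)
    if fn: cv2.imwrite('pics/'+fn, cv2.cvtColor(c['pixels'],cv2.COLOR_RGB2BGR))
    return c
def ray(c,u,v,fish=False):
    K=c['mtx']
    x=(u-K[0,2])/K[0,0]; y=(v-K[1,2])/K[1,1]
    if fish:
        r=np.hypot(x,y); 
        d=np.array([0,0,1.]) if r<1e-9 else np.array([np.sin(r)*x/r,np.sin(r)*y/r,np.cos(r)])
    else: d=np.array([x,y,1.])
    R=c['view'][:3,:3]; t=c['view'][:3,3]
    return -R.T@t, R.T@d
def atz(c,u,v,z,fish=False):
    o,d=ray(c,u,v,fish); s=(z-o[2])/d[2]; return o+s*d
def dep(c,u,v,fish=False):
    z=c['z_map'][int(round(v)),int(round(u))]
    o,d=ray(c,u,v,fish)
    if fish:
        K=c['mtx'];r=np.hypot((u-K[0,2])/K[0,0],(v-K[1,2])/K[1,1]); d=d/np.cos(r)
    return o+z*d, z
E
python3 - <<'E'
from h import *
s=sensors.read_state()
for k in s: print(k,np.round(s[k],3))
for n in ['side','top','wrist']:
    c=cap(n,n+'0.png')
    print(n,c['mtx'].round(1).tolist())
    for th in ['mill','wing','pan','tin','dissecting_microscope']:
        for f in (find_in,landmark_of):
            for r in f(th,n)[:3]:
                u,v=r['at'][1]*560,r['at'][0]*420
                p,z=dep(c,min(u,559),min(v,419),n=='wrist')
                print(th,f.__name__,round(r['score'],2),round(u),round(v),p.round(3),round(float(z),3))
E
```

```text
t 0.0
q [-1.313  0.537 -0.004  1.539  0.003  1.067 -0.071]
qvel [ 0.002 -0.     0.001  0.001  0.001 -0.     0.001]
joint_efforts [ 0.0000e+00 -5.7098e+01  9.9100e-01 -2.5160e+01 -5.6000e-02  1.8000e-02
  0.0000e+00]
tool_pos [0.207 0.616 0.238]
tcp_rot [[-0.948  0.318 -0.   ]
 [ 0.318  0.948 -0.002]
 [-0.    -0.002 -1.   ]]
ft_force [-0.153  0.38   0.465]
torque [ 0.031  0.011 -0.015]
gripper_width 0.088
side [[397.7, 0.0, 276.6], [0.0, 397.7, 208.6], [0.0, 0.0, 1.0]]
mill call 0.7 245 239 [ 0.457 -0.29   0.078] 0.819
mill call 0.75 246 250 [ 0.456 -0.303  0.057] 0.818
wing call 0.8 247 205 [ 0.475 -0.236  0.127] 0.846
wing call 0.64 379 293 [ 0.67  -0.474  0.036] 0.738
wing call 0.82 246 197 [ 0.473 -0.233  0.144] 0.84
wing call 0.73 376 285 [ 0.659 -0.476  0.059] 0.722
pan call 0.6 299 300 [ 0.534 -0.417  0.005] 0.767
pan call 0.44 251 295 [ 0.445 -0.392  0.016] 0.76
pan call 0.79 300 306 [ 0.53  -0.433  0.003] 0.753
tin call 0.95 253 292 [ 0.449 -0.387  0.018] 0.764
top [[448.6, 0.0, 271.9], [0.0, 448.6, 205.8], [0.0, 0.0, 1.0]]
mill call 0.63 277 263 [ 0.458 -0.217  0.067] 0.888
mill call 0.78 276 257 [ 0.465 -0.217  0.125] 0.833
wing call 0.88 335 127 [ 0.671 -0.451  0.051] 0.963
wing call 0.66 280 253 [ 0.466 -0.224  0.149] 0.81
wing call 0.91 335 125 [ 0.673 -0.45   0.058] 0.957
wing call 0.58 281 250 [ 0.471 -0.228  0.153] 0.807
tin call 0.67 346 236 [ 0.452 -0.376  0.013] 0.953
wrist [[325.2, 0.0, 279.9], [0.0, 325.2, 212.5], [0.0, 0.0, 1.0]]
```

View pics/side0.png

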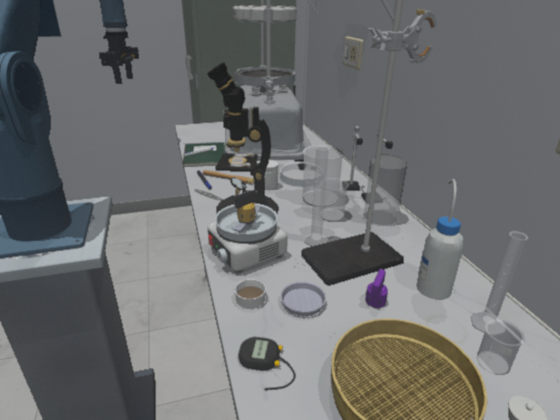

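View pics/top0.png

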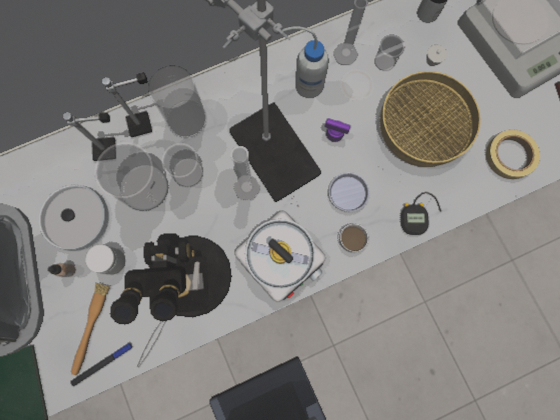

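```bash
python3 - <<'E'
import cv2
a=cv2.imread('pics/top0.png')[190:320,220:400]; b=cv2.imread('pics/side0.png')[160:340,180:420]
cv2.imwrite('pics/topc.png',cv2.resize(a,None,fx=4,fy=4,interpolation=2)); cv2.imwrite('pics/sidec.png',cv2.resize(b,None,fx=3,fy=3,interpolation=2))
E
```

```text
(no output)
```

View pics/topc.png

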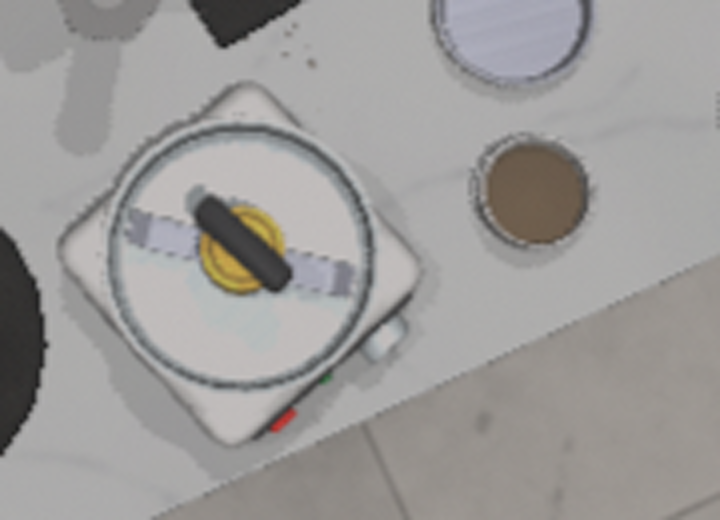

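View pics/sidec.png

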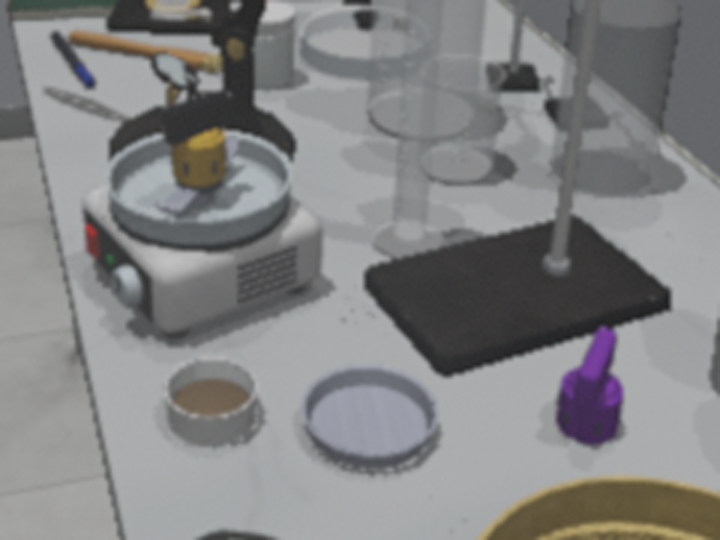

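Candidates for the nut: black-winged brass at top (280,252) / side (247,205), and purple at top (335,127) / side (378,293). The black wing on brass on the mill is the right one, and the crop confirms it. The pan is at top (348,193) and the tin at (353,238). Next I'll measure these precisely, along with the obstacles.

```bash
cat >> h.py <<'E'
def cloud(c):
    z=c['z_map']; v,u=np.mgrid[0:420,0:560]; K=c['mtx']
    P=np.stack([(u-K[0,2])/K[0,0]*z,(v-K[1,2])/K[1,1]*z,z],-1)
    R=c['view'][:3,:3]; t=c['view'][:3,3]
    W=(P-t)@R; W[z<=0]=np.nan; return W
E
python3 - <<'E'
from h import *
c=cap('top'); s=cap('side')
for n,c in (('top',c),('side',s)):
    W=cloud(c); px=c['pixels'].astype(int)
    print(n,'cam',(-c['view'][:3,:3].T@c['view'][:3,3]).round(3))
    d=np.hypot(W[...,0]-.468,W[...,1]+.225)
    m=(d<.045)&(W[...,2]>.125)&(W[...,2]<.165)&(px.max(-1)<80)
    q=W[m]; print('wing n',len(q),q.mean(0).round(4),np.nanmin(q,0).round(3),np.nanmax(q,0).round(3))
    r=cv2.minAreaRect((q[:,:2]*1000).astype(np.float32)); print('rect',np.round(r[0],1),np.round(r[1],1),r[2])
    top=q[q[:,2]>np.percentile(q[:,2],90)-.006]
    e,V=np.linalg.eigh(np.cov(top[:,:2].T)); print('dir',V[:,1],np.degrees(np.arctan2(V[1,1],V[0,1])),top.mean(0).round(4))
    r=cv2.minAreaRect((top[:,:2]*1000).astype(np.float32)); print('rect top',np.round(r[0],1),np.round(r[1],1),r[2])
    # bowl rim
    d=np.hypot(W[...,0]-.468,W[...,1]+.225)
    m=(d<.09)&(d>.05)&(W[...,2]>.084)&(W[...,2]<.1); q=W[m]
    print('rim',len(q)); 
    el=cv2.fitEllipse((q[:,:2]*1000).astype(np.float32)); print(np.round(el[0],1),np.round(el[1],1))
    # pan: region
    cen=np.array([.53,-.42])
    d=np.hypot(W[...,0]-cen[0],W[...,1]-cen[1]); m=(d<.06)&(W[...,2]>.011)&(W[...,2]<.025); q=W[m];
    print('pan',len(q), len(q) and np.round(cv2.minEnclosingCircle((q[:,:2]*1000).astype(np.float32)),1).__str__() if 0 else '')
    print(cv2.minEnclosingCircle((q[:,:2]*1000).astype(np.float32)), q.mean(0) if len(q) else '')
    m=(W[...,2]>.1); 
    # obstacles summary: 4cm grid max height
    q=W[np.isfinite(W[...,2])]
    gx=np.arange(0.2,.84,.05); gy=np.arange(.4,-.6,-.05)
    print('rows x, cols y:',gy.round(2).tolist())
    for x in gx[::-1]:
        row=[]
        for y in gy:
            k=(abs(q[:,0]-x)<.025)&(abs(q[:,1]-y)<.025)
            row.append('%4d'%(1000*np.percentile(q[k,2],99.5)) if k.sum()>2 else '  --')
        print('%.2f'%x,' '.join(row))
E
```

```text
top cam [ 0.399 -0.178  0.96 ]
wing n 216 [ 0.4699 -0.2267  0.1494] [ 0.446 -0.241  0.138] [ 0.496 -0.212  0.154]
rect [ 470.4 -227. ] [51.1 13. ] 22.459033966064453
dir [-0.92153443 -0.38829667] -157.15144547803584 [ 0.4706 -0.2269  0.15  ]
rect top [ 470.4 -226.9] [50.9 12.8] 22.8773136138916
rim 539
[ 471.7 -227.1] [127.5 133.2]
pan 244 
((537.75, -422.1143493652344), 44.1453742980957) [ 0.54209754 -0.42871166  0.01590527]
rows x, cols y: [0.4, 0.35, 0.3, 0.25, 0.2, 0.15, 0.1, 0.05, 0.0, -0.05, -0.1, -0.15, -0.2, -0.25, -0.3, -0.35, -0.4, -0.45, -0.5, -0.55]
0.80   --   --   --   59   29   32   31    2  147  147    4  167  167  441   20   20  225  222  132    9
0.75   --   --   --  100   48   50   32  145  145  146   97   96    4  459  468   21    4  118    5    5
0.70   --   --   --  111   32   48   32  146  147  146   96   97    4  469  485  455   17   62    4   51
0.65   --   --   --  118   87   30   79    4    5    4    4    4  235  236   21   21   20   63   49   53
0.60   --   --  126  123   81   75   79   76    4   23   20    3    8   19   21   20   20   18    4   52
0.55   
[... 2081 characters left out ...]
    3  139  378  334  321   92  152  151   91    3   19   18    3    3
0.45   22   16   15   18   17   16   13   20  380  379  150   92  150  152   92   28   27    3   20   20
0.40   22   15   15   14   14   11   10    3    3    3    2    3   92   92   65   26   27    3   20   20
0.35    0   12    0    0    0    0   -1    0    1    2    2    1    1    1    1    2    2    1    1    1
0.30 -840 -843 -839 -840 -841 -841 -842 -842 -841   --   --   --   --   --   --   --   --   --   --   --
0.25 -838 -839 -841 -841 -840 -842 -841 -837 -841   --   --   --   --   --   --   --   --   --   --   --
0.20 -840 -839 -840 -841 -841 -841 -840 -841 -841   --   --   --   --   --   --   --   --   --   --   --
```

```bash
python3 - <<'E'
from h import *
for n in ('top','side'):
    c=cap(n); W=cloud(c); q=W[np.isfinite(W[...,2])]
    for cx,cy,z0 in ((.471,-.2275,.165),(.5385,-.422,.05)):
        v=q[(q[:,2]>z0)]; d=np.hypot(v[:,0]-cx,v[:,1]-cy); a=np.degrees(np.arctan2(v[:,1]-cy,v[:,0]-cx))
        print(n,cx)
        for k in range(-180,180,15):
            m=(a>=k)&(a<k+15)&(d<.25)
            if m.sum()>0:
                i=np.argsort(d[m])[:1]; print(k,v[m][i].round(3),d[m][i].round(3), m.sum())
E
```

```text
top 0.471
-30 [[ 0.682 -0.318  0.469]] [0.229] 377
-15 [[ 0.627 -0.229  0.206]] [0.156] 386
0 [[ 0.626 -0.223  0.235]] [0.155] 222
45 [[ 0.562 -0.072  0.199]] [0.18] 31
60 [[ 0.527 -0.086  0.233]] [0.152] 1076
75 [[ 0.488 -0.079  0.306]] [0.15] 1803
90 [[ 0.471 -0.072  0.309]] [0.155] 1333
top 0.5385
-105 [[ 0.536 -0.577  0.05 ]] [0.155] 54
-90 [[ 0.564 -0.555  0.054]] [0.135] 25
-75 [[ 0.58  -0.549  0.052]] [0.134] 20
-60 [[ 0.613 -0.544  0.055]] [0.143] 70
-30 [[ 0.654 -0.469  0.057]] [0.124] 73
-15 [[ 0.665 -0.456  0.055]] [0.131] 657
15 [[ 0.716 -0.322  0.455]] [0.204] 62
30 [[ 0.687 -0.332  0.44 ]] [0.173] 1904
45 [[ 0.644 -0.24   0.233]] [0.21] 119
60 [[ 0.631 -0.237  0.208]] [0.207] 486
75 [[ 0.546 -0.276  0.052]] [0.146] 102
90 [[ 0.52  -0.284  0.053]] [0.139] 1308
105 [[ 0.492 -0.291  0.089]] [0.139] 1515
120 [[ 0.467 -0.3    0.056]] [0.141] 879
side 0.471
-30 [[ 0.683 -0.318  0.471]] [0.231] 177
-15 [[ 0.627 -0.229  0.235]] [0.156] 427
0 [[ 0.627 -0.226  0.168]] [0.156] 73
45 [[ 0.566 -0.076  0.205]] [0.179] 98
60 [[ 0.528 -0.09   0.228]] [0.149] 647
75 [[ 0.49  -0.081  0.312]] [0.147] 1196
90 [[ 0.466 -0.074  0.311]] [0.154] 404
side 0.5385
-105 [[ 0.537 -0.576  0.052]] [0.154] 159
-90 [[ 0.571 -0.553  0.052]] [0.135] 56
-75 [[ 0.577 -0.551  0.053]] [0.135] 54
-60 [[ 0.612 -0.546  0.052]] [0.144] 171
-30 [[ 0.654 -0.47   0.058]] [0.125] 100
-15 [[ 0.67  -0.452  0.057]] [0.135] 806
15 [[ 0.717 -0.323  0.459]] [0.204] 785
30 [[ 0.689 -0.332  0.441]] [0.175] 1082
45 [[ 0.644 -0.241  0.08 ]] [0.209] 189
60 [[ 0.635 -0.242  0.237]] [0.204] 783
75 [[ 0.542 -0.279  0.056]] [0.143] 77
90 [[ 0.517 -0.288  0.053]] [0.136] 799
105 [[ 0.496 -0.294  0.051]] [0.135] 1171
120 [[ 0.466 -0.302  0.056]] [0.14] 835
```

carry_out(steps=[[1,0,0,-0.05,0,0,0],[1,0,0,-0.05,0,0,0],[1,0,-0.02,-0.05,0,0,0],[1,0,-0.03,-0.05,0,0,0],[1,0,-0.03,-0.05,0,0,0],[1,0,-0.03,-0.02,0,0,0],[1,0,-0.02,0,0,0,0],[1,0,0,0,0,0,0]])

```text
t: 2.85
tool_pos: [0.1653, 0.4923, 0.5096]
tcp_rot: [[-0.948, 0.318, 0.0], [0.318, 0.948, 0.002], [0.0, 0.002, -1.0]]
ft_force: [-0.6, -0.8, 0.6]
gripper_width: 0.0882
```

```bash
python3 - <<'E'
from h import *
s=sensors.read_state()
for k in s: print(k,np.round(s[k],3).tolist())
E
```

```text
t 2.85
q [-1.33, 0.141, -0.005, 1.452, 0.001, 1.546, -0.087]
qvel [0.001, 0.044, 0.002, -0.017, -0.001, -0.01, 0.001]
joint_efforts [0.029, -39.421, 0.236, -28.587, -0.08, 0.154, -0.017]
tool_pos [0.165, 0.492, 0.51]
tcp_rot [[-0.948, 0.318, 0.0], [0.318, 0.948, 0.002], [0.0, 0.002, -1.0]]
ft_force [-0.642, -0.762, 0.619]
torque [0.053, -0.023, -0.04]
gripper_width 0.088
```

```bash
cat >> h.py <<'E'
def plan(wps,yaws,claw=1,rnd=4,p=None,yaw=None):
    """wps: list of world xyz, yaws: world yaw of tool x (rad) at each; tool vertical assumed; prints tool rows"""
    s=sensors.read_state()
    p=np.array(s['tool_pos']) if p is None else np.array(p); R=np.array(s['tcp_rot'])
    yaw=np.arctan2(R[1,0],R[0,0]) if yaw is None else yaw
    out=[]
    for w,y in zip(wps,yaws):
        d=np.array(w)-p
        x=np.array([np.cos(yaw),np.sin(yaw)]); yy=np.array([np.sin(yaw),-np.cos(yaw)])
        dy=(y-yaw+np.pi)%(2*np.pi)-np.pi
        out.append([claw]+[round(float(v),rnd) for v in (d[:2]@x,d[:2]@yy,-d[2],0,0,-dy)])
        p=np.array(w); yaw=y
    for r in out: print(r)
E
python3 - <<'E'
from h import *
s=sensors.read_state(); R=np.array(s['tcp_rot']); y0=np.arctan2(R[1,0],R[0,0]); print(np.degrees(y0))
r0=np.hypot(*s['tool_pos'][:2]); a0=np.arctan2(s['tool_pos'][1],s['tool_pos'][0]); a1=np.arctan2(-.2275,.471); r1=np.hypot(.471,.2275)
N=16; w=[];ys=[]
for i in range(1,N+1):
    f=i/N; a=a0+(a1-a0)*f; r=r0+(r1-r0)*f
    w.append([r*np.cos(a),r*np.sin(a),.51]); ys.append(y0+np.radians(22.9+180)*f-y0*f)
plan(w,ys,rnd=3)
E
```

```text
161.44982520195194
[1, -0.055, -0.003, -0.0, 0.0, 0.0, -0.045]
[1, -0.054, -0.011, -0.0, 0.0, 0.0, -0.045]
[1, -0.052, -0.019, -0.0, 0.0, 0.0, -0.045]
[1, -0.048, -0.027, -0.0, 0.0, 0.0, -0.045]
[1, -0.044, -0.034, -0.0, 0.0, 0.0, -0.045]
[1, -0.038, -0.04, -0.0, 0.0, 0.0, -0.045]
[1, -0.032, -0.045, -0.0, 0.0, 0.0, -0.045]
[1, -0.025, -0.049, -0.0, 0.0, 0.0, -0.045]
[1, -0.017, -0.053, -0.0, 0.0, 0.0, -0.045]
[1, -0.009, -0.055, -0.0, 0.0, 0.0, -0.045]
[1, -0.001, -0.055, -0.0, 0.0, 0.0, -0.045]
[1, 0.008, -0.055, -0.0, 0.0, 0.0, -0.045]
[1, 0.016, -0.053, -0.0, 0.0, 0.0, -0.045]
[1, 0.024, -0.05, -0.0, 0.0, 0.0, -0.045]
[1, 0.031, -0.046, -0.0, 0.0, 0.0, -0.045]
[1, 0.038, -0.041, -0.0, 0.0, 0.0, -0.045]
```

carry_out(steps=[[1,-0.055,-0.003,0,0,0,-0.045],[1,-0.054,-0.011,0,0,0,-0.045],[1,-0.052,-0.019,0,0,0,-0.045],[1,-0.048,-0.027,0,0,0,-0.045],[1,-0.044,-0.034,0,0,0,-0.045],[1,-0.038,-0.04,0,0,0,-0.045],[1,-0.032,-0.045,0,0,0,-0.045],[1,-0.025,-0.049,0,0,0,-0.045]])

```text
t: 3.85
tool_pos: [0.4819, 0.2006, 0.508]
tcp_rot: [[-0.999, -0.038, -0.0], [-0.038, 0.999, -0.001], [0.0, -0.001, -1.0]]
ft_force: [0.7, 0.0, 0.9]
gripper_width: 0.0879
```

```bash
python3 - <<'E'
from h import *
s=sensors.read_state(); print(np.round(s['q'],3))
c=cap('top','top1.png')
E
```

```text
[-0.748  0.143  0.313  1.463 -0.043  1.543  1.172]
```

View pics/top1.png

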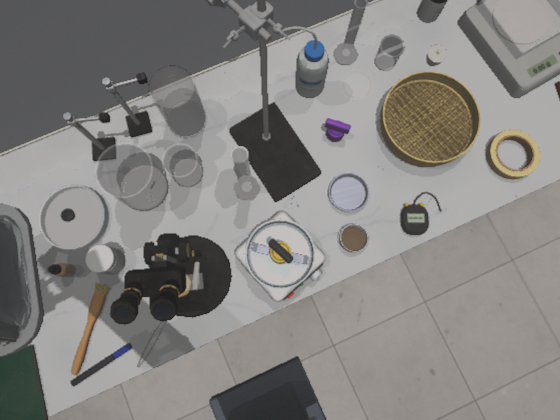

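carry_out(steps=[[1,-0.017,-0.053,0,0,0,-0.045],[1,-0.009,-0.055,0,0,0,-0.045],[1,-0.001,-0.055,0,0,0,-0.045],[1,0.008,-0.055,0,0,0,-0.045],[1,0.016,-0.053,0,0,0,-0.045],[1,0.024,-0.05,0,0,0,-0.045],[1,0.031,-0.046,0,0,0,-0.045],[1,0.03,-0.035,0,0,0,-0.045]])

```text
t: 4.9
tool_pos: [0.4756, -0.2228, 0.5083]
tcp_rot: [[-0.922, -0.386, -0.001], [-0.386, 0.922, -0.001], [0.001, -0.001, -1.0]]
ft_force: [1.7, -0.5, -0.4]
gripper_width: 0.088
```

```bash
python3 - <<'E'
from h import *
s=sensors.read_state(); print(np.round(s['q'],3),s['ft_force'],s['tool_pos'])
c=cap('top','top2.png'); c=cap('wrist','wrist2.png')
for r in find_in('wing','wrist')+landmark_of('wing','wrist'):
    u,v=r['at'][1]*560,r['at'][0]*420
    print(r, u,v,atz(c,u,v,.137,True).round(4), dep(c,u,v,True))
E
```

```text
[-0.157  0.158  0.607  1.468 -0.089  1.544  2.413] [ 1.70386059 -0.4952941  -0.43681505] [ 0.47560686 -0.2228472   0.50829157]
{'at': [0.3879, 0.5052], 'score': 0.89} 282.912 162.918 [ 0.4663 -0.2279  0.137 ] (array([ 0.46479162, -0.22861717,  0.15039601]), np.float32(0.5017105))
{'at': [0.489, 0.2625], 'score': 0.89} 147.0 205.38 [ 0.6206 -0.4205  0.137 ] (array([ 0.66261291, -0.45314508,  0.03516158]), np.float32(0.6406743))
{'at': [0.394, 0.5039], 'score': 0.77} 282.184 165.48000000000002 [ 0.4706 -0.2274  0.137 ] (array([ 0.46903576, -0.22809404,  0.1497278 ]), np.float32(0.50348806))
{'at': [0.5021, 0.2568], 'score': 0.68} 143.808 210.882 [ 0.6326 -0.4236  0.137 ] (array([ 0.6692962 , -0.45107761,  0.05291367]), np.float32(0.62551177))
```

View pics/wrist2.png

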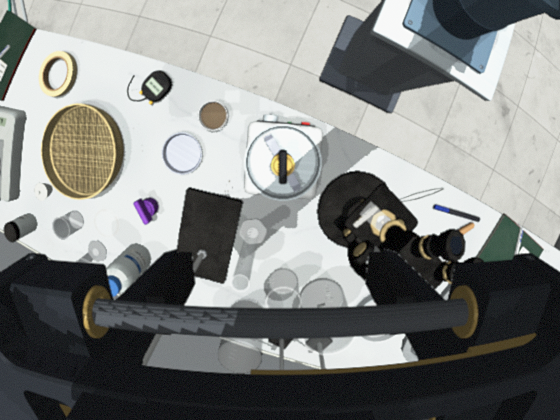

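View pics/top2.png

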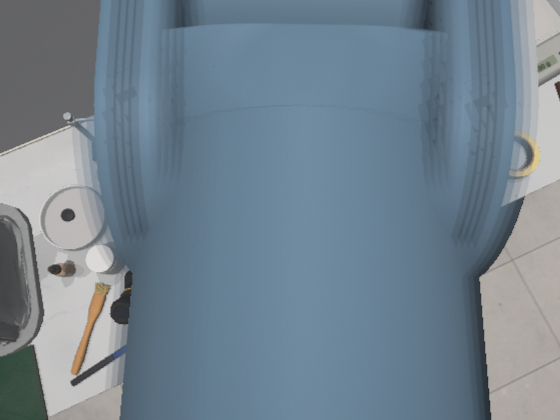

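carry_out(steps=[[1,0.006,-0.0025,-0.0,0,0,0],[1,0,0,0.05,0,0,0],[1,0,0,0.06,0,0,0],[1,0,0,0.06,0,0,0],[1,0,0,0.05,0,0,0],[1,0,0,0.03,0,0,0],[1,0,0,0,0,0,0],[1,0,0,0,0,0,0]])

```text
t: 6.1
tool_pos: [0.4723, -0.2253, 0.26]
tcp_rot: [[-0.922, -0.387, 0.002], [-0.387, 0.922, -0.001], [-0.001, -0.001, -1.0]]
ft_force: [0.1, 0.6, 0.2]
gripper_width: 0.0879
```

```bash
cat > meas.py <<'E'
from h import *
import sys
s=sensors.read_state(); print('t',s['t'],'q',np.round(s['q'],3),'F',np.round(s['ft_force'],2),'p',np.round(s['tool_pos'],4))
fn=sys.argv[1]
c=cap('wrist',fn)
for r in find_in('wing','wrist')[:2]+landmark_of('wing','wrist')[:2]:
    u,v=r['at'][1]*560,r['at'][0]*420
    print(r['score'], round(u),round(v),atz(c,u,v,.137,True).round(4), dep(c,u,v,True)[0].round(4))
K=c['mtx']; z=c['z_map']; v,u=np.mgrid[0:420,0:560]
x=(u-K[0,2])/K[0,0]; y=(v-K[1,2])/K[1,1]; r=np.hypot(x,y)+1e-9
P=np.stack([np.tan(r)*x/r*z,np.tan(r)*y/r*z,z],-1); R=c['view'][:3,:3]; t=c['view'][:3,3]
W=(P-t)@R; W[(z<=0)|(r>1.3)]=np.nan
px=c['pixels'].astype(int)
d=np.hypot(W[...,0]-.471,W[...,1]+.2275)
m=(d<.04)&(W[...,2]>.146)&(W[...,2]<.16)&(px.max(-1)<90); q=W[m]
print(len(q),q.mean(0).round(4)); rr=cv2.minAreaRect((q[:,:2]*1000).astype(np.float32)); print('rect',rr)
m=(d<.03)&(W[...,2]>.115)&(W[...,2]<.13); q=W[m]; print('skirt', len(q), q.mean(0).round(4) if len(q) else '')
E
python3 meas.py wrist3.png
```

```text
t 6.1 q [-0.098  0.325  0.567  1.877 -0.206  0.996  2.526] F [0.1  0.63 0.19] p [ 0.4723 -0.2253  0.26  ]
0.98 279 198 [ 0.4675 -0.2282  0.137 ] [ 0.4647 -0.2293  0.1491]
0.86 83 248 [ 0.5914 -0.3939  0.137 ] [ 0.6614 -0.4478  0.0354]
0.97 281 203 [ 0.4704 -0.2253  0.137 ] [ 0.4673 -0.2266  0.1498]
0.85 73 256 [ 0.6076 -0.4054  0.137 ] [ 0.6689 -0.4525  0.055 ]
956 [ 0.4698 -0.227   0.1491]
rect ((470.9271240234375, -226.579833984375), (52.72031021118164, 13.242749214172363), 23.04405975341797)
skirt 793 [ 0.4701 -0.2273  0.1233]
```

View pics/wrist3.png

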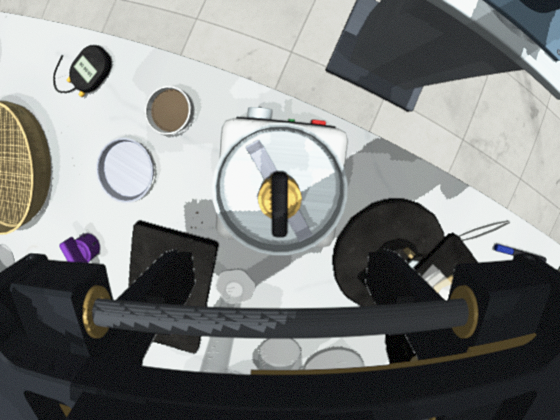

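carry_out(steps=[[0.45,0.002,-0.001,0.03,0,0,0],[0.45,0,0,0.04,0,0,0],[0.45,0,0,0.035,0,0,0],[0.45,0,0,0.015,0,0,0],[0.45,0,0,0.008,0,0,0],[0.45,0,0,0.004,0,0,0],[0.45,0,0,0,0,0,0],[0.45,0,0,0,0,0,0]], grip_force=4)

```text
t: 7.25
tool_pos: [0.4703, -0.2273, 0.1274]
tcp_rot: [[-0.923, -0.386, 0.001], [-0.386, 0.923, -0.0], [-0.001, -0.001, -1.0]]
ft_force: [-0.5, -0.4, 0.3]
gripper_width: 0.0401
```

```bash
python3 meas.py wrist4.png
```

```text
t 7.25 q [-0.003  0.518  0.472  1.983 -0.35   0.718  2.65 ] F [-0.48 -0.37  0.28] p [ 0.4703 -0.2273  0.1274]
0.75 282 258 [ 0.4605 -0.2297  0.137 ] [ 0.4552 -0.232   0.1499]
0.73 285 279 [ 0.4698 -0.2241  0.137 ] [ 0.4637 -0.2269  0.1498]
3810 [ 0.4628 -0.2296  0.1505]
rect ((462.8729553222656, -229.54702758789062), (35.81764602661133, 71.44471740722656), 24.262929916381836)
skirt 2336 [ 0.4683 -0.2273  0.1236]
```

View pics/wrist4.png

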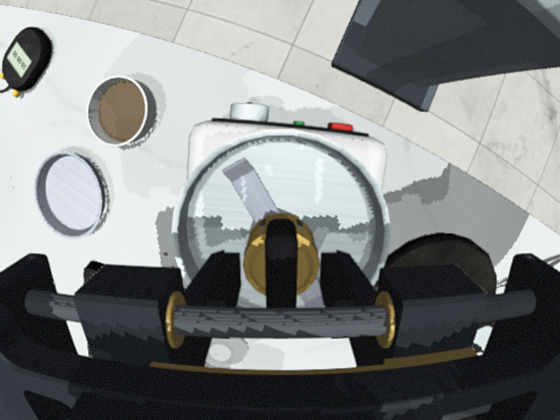

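carry_out(steps=[[0,0,0,0,0,0,0],[0,0,0,0,0,0,0],[0,0,0,0,0,0,0],[0,0,0,0,0,0,0]], grip_force=4)

```text
t: 7.9
tool_pos: [0.4698, -0.2271, 0.1267]
tcp_rot: [[-0.923, -0.386, 0.0], [-0.386, 0.923, -0.0], [-0.0, -0.0, -1.0]]
ft_force: [-0.1, 0.1, 0.1]
gripper_width: 0.014
```

carry_out(steps=[[0,0,0,0,0,0,0],[0,0,0,0,0,0,0.04],[0,0,0,0,0,0,0.04],[0,0,0,0,0,0,0]], grip_force=25)

```text
t: 8.4
tool_pos: [0.4699, -0.2271, 0.1269]
tcp_rot: [[-0.951, -0.31, 0.0], [-0.31, 0.951, -0.0], [-0.0, -0.0, -1.0]]
ft_force: [-1.4, -0.2, 3.4]
gripper_width: 0.0135
```

```bash
cat > st.py <<'E'
from h import *
F=[];T=[]
s=sensors.read_state(); R=np.array(s['tcp_rot'])
print('t',s['t'],'q',np.round(s['q'],3),'F',np.round(s['ft_force'],2),'T',np.round(s['torque'],3),'p',np.round(s['tool_pos'],4),'w',round(s['gripper_width'],4),'yaw',np.degrees(np.arctan2(R[1,0],R[0,0])).round(2))
E
python3 st.py
```

```text
t 8.4 q [-0.019  0.523  0.494  1.985 -0.367  0.72   2.584] F [-1.38 -0.17  3.43] T [ 0.15   0.2   -0.001] p [ 0.4699 -0.2271  0.1269] w 0.0135 yaw -161.93
```

carry_out(steps=[[0,0,0,-0.0003,0,0,0.04],[0,0,0,-0.0001,0,0,0.04],[0,0,0,0,0,0,0]])

```text
t: 8.78
tool_pos: [0.47, -0.2271, 0.1272]
tcp_rot: [[-0.972, -0.233, 0.0], [-0.233, 0.972, -0.0], [-0.0, -0.0, -1.0]]
ft_force: [-0.2, 0.1, 3.0]
gripper_width: 0.0137
```

```bash
python3 st.py
```

```text
t 8.775 q [-0.035  0.527  0.515  1.985 -0.383  0.724  2.519] F [-0.23  0.12  3.05] T [0.136 0.061 0.032] p [ 0.47   -0.2271  0.1272] w 0.0137 yaw -166.51
```

carry_out(steps=[[0,0,0,-0.0002,0,0,0.04],[0,0,0,-0.0002,0,0,0.04],[0,0,0,-0.0002,0,0,0.04],[0,0,0,-0.0002,0,0,0.04]])

```text
t: 9.28
tool_pos: [0.4698, -0.2271, 0.1279]
tcp_rot: [[-0.997, -0.073, 0.0], [-0.073, 0.997, -0.0], [-0.0, -0.0, -1.0]]
ft_force: [-0.2, -0.4, 1.7]
gripper_width: 0.0138
```

```bash
python3 st.py
```

```text
t 9.275 q [-0.067  0.536  0.558  1.987 -0.416  0.732  2.388] F [-0.21 -0.36  1.73] T [ 0.005 -0.044  0.054] p [ 0.4698 -0.2271  0.1279] w 0.0138 yaw -175.79
```

carry_out(steps=[[0,0,0,-0.0002,0,0,0.05],[0,0,0,-0.0002,0,0,0.05],[0,0,0,-0.0002,0,0,0.05],[0,0,0,-0.0002,0,0,0.05]])

```text
t: 9.78
tool_pos: [0.4696, -0.227, 0.1286]
tcp_rot: [[-0.992, 0.126, -0.0], [0.126, 0.992, 0.0], [0.0, 0.0, -1.0]]
ft_force: [0.3, 0.2, 2.0]
gripper_width: 0.0138
```

```bash
python3 st.py
```

```text
t 9.775 q [-0.105  0.548  0.611  1.989 -0.457  0.744  2.225] F [0.28 0.24 1.96] T [ 0.075  0.049 -0.061] p [ 0.4696 -0.227   0.1286] w 0.0138 yaw 172.73
```

carry_out(steps=[[0,0,0,-0.0002,0,0,0.05],[0,0,0,-0.0002,0,0,0.05],[0,0,0,-0.0002,0,0,0.05],[0,0,0,-0.0002,0,0,0.05],[0,0,0,-0.0002,0,0,0.05],[0,0,0,-0.0002,0,0,0.05]])

```text
t: 10.52
tool_pos: [0.4693, -0.2267, 0.1295]
tcp_rot: [[-0.91, 0.414, -0.001], [0.414, 0.91, 0.001], [0.001, 0.0, -1.0]]
ft_force: [0.6, 0.7, -1.1]
gripper_width: 0.0141
```

```bash
python3 st.py
```

```text
t 10.525 q [-0.162  0.57   0.691  1.991 -0.52   0.763  1.983] F [ 0.57  0.73 -1.05] T [ 0.06  -0.084  0.024] p [ 0.4693 -0.2267  0.1295] w 0.0141 yaw 155.54
```

carry_out(steps=[[0,0,0,-0.0001,0,0,0.05],[0,0,0,-0.0001,0,0,0.05],[0,0,0,-0.0002,0,0,0.05],[0,0,0,-0.0001,0,0,0.05],[0,0,0,-0.0002,0,0,0.05],[0,0,0,-0.0001,0,0,0.05]])

```text
t: 11.28
tool_pos: [0.4698, -0.2263, 0.1303]
tcp_rot: [[-0.748, 0.664, -0.001], [0.664, 0.748, 0.001], [0.001, 0.0, -1.0]]
ft_force: [1.0, 2.1, -0.5]
gripper_width: 0.0139
```

```bash
python3 st.py
```

```text
t 11.275 q [-0.216  0.596  0.769  1.993 -0.585  0.786  1.742] F [ 1.02  2.07 -0.45] T [ 0.286 -0.338  0.057] p [ 0.4698 -0.2263  0.1303] w 0.0139 yaw 138.38
```

carry_out(steps=[[0,0.0003,0.0003,-0.0001,0,0,0.05],[0,0,0,-0.0002,0,0,0.05],[0,0,0,-0.0002,0,0,0.05],[0,0,0,-0.0002,0,0,0.05]])

```text
t: 11.78
tool_pos: [0.4699, -0.226, 0.1311]
tcp_rot: [[-0.601, 0.8, -0.0], [0.799, 0.601, 0.001], [0.001, 0.0, -1.0]]
ft_force: [1.8, 0.9, 0.3]
gripper_width: 0.0136
```

```bash
python3 st.py
```

```text
t 11.775 q [-0.251  0.615  0.822  1.995 -0.628  0.804  1.581] F [1.78 0.87 0.31] T [ 0.194 -0.268  0.025] p [ 0.4699 -0.226   0.1311] w 0.0136 yaw 126.92
```

carry_out(steps=[[0,0,0.0003,-0.0002,0,0,0.05],[0,0,0,-0.0002,0,0,0.05],[0,0,0,-0.0002,0,0,0.05],[0,0,0,-0.0002,0,0,0.05]])

```text
t: 12.28
tool_pos: [0.4703, -0.2258, 0.132]
tcp_rot: [[-0.43, 0.903, 0.0], [0.903, 0.43, 0.001], [0.001, 0.0, -1.0]]
ft_force: [0.4, 1.8, 0.5]
gripper_width: 0.0136
```

```bash
python3 st.py
```

```text
t 12.275 q [-0.285  0.637  0.873  1.995 -0.671  0.825  1.419] F [0.36 1.78 0.51] T [ 0.232 -0.255  0.001] p [ 0.4703 -0.2258  0.132 ] w 0.0136 yaw 115.46
```

carry_out(steps=[[0,0.0002,0.0001,-0.0002,0,0,0.05],[0,0,0,-0.0002,0,0,0.05],[0,0,0,-0.0002,0,0,0.05],[0,0,0,-0.0002,0,0,0.05]])

```text
t: 12.78
tool_pos: [0.4704, -0.2257, 0.1329]
tcp_rot: [[-0.242, 0.97, 0.0], [0.97, 0.242, 0.0], [0.0, 0.0, -1.0]]
ft_force: [0.7, 0.7, 1.4]
gripper_width: 0.014
```

```bash
python3 st.py
```

```text
t 12.775 q [-0.316  0.661  0.924  1.996 -0.714  0.847  1.257] F [0.72 0.74 1.39] T [ 0.137 -0.352  0.033] p [ 0.4704 -0.2257  0.1329] w 0.014 yaw 104.01
```

carry_out(steps=[[0,0,0,-0.0002,0,0,0.05],[0,0,0,-0.0002,0,0,0.05],[0,0,0,-0.0002,0,0,0.05],[0,0,0,-0.0003,0,0,0.05]])

```text
t: 13.28
tool_pos: [0.4706, -0.2257, 0.1338]
tcp_rot: [[-0.045, 0.999, 0.001], [0.999, 0.045, 0.001], [0.0, 0.001, -1.0]]
ft_force: [1.2, 0.3, 0.4]
gripper_width: 0.0135
```

```bash
python3 st.py
```

```text
t 13.275 q [-0.345  0.687  0.974  1.997 -0.756  0.871  1.095] F [1.17 0.33 0.43] T [ 0.165 -0.393  0.109] p [ 0.4706 -0.2257  0.1338] w 0.0135 yaw 92.55
```

carry_out(steps=[[0,0,0,-0.0002,0,0,0.05],[0,0,0,-0.0002,0,0,0.05],[0,0,0,-0.0002,0,0,0.05],[0,0,0,-0.0002,0,0,0.05]])

```text
t: 13.78
tool_pos: [0.4706, -0.2258, 0.1346]
tcp_rot: [[0.155, 0.988, 0.001], [0.988, -0.155, 0.0], [0.0, 0.001, -1.0]]
ft_force: [1.3, 0.6, 1.8]
gripper_width: 0.0139
```

```bash
python3 st.py
```

```text
t 13.775 q [-0.372  0.714  1.022  1.998 -0.798  0.897  0.932] F [1.27 0.63 1.79] T [ 0.124 -0.362 -0.017] p [ 0.4706 -0.2258  0.1346] w 0.0139 yaw 81.09
```

carry_out(steps=[[0,0,0,-0.0003,0,0,0.05],[0,0,0,-0.0002,0,0,0.05],[0,0,0,-0.0002,0,0,0.05],[0,0,0,-0.0002,0,0,0.05]])

```text
t: 14.28
tool_pos: [0.4709, -0.2258, 0.1356]
tcp_rot: [[0.348, 0.938, 0.001], [0.938, -0.348, 0.0], [0.001, 0.001, -1.0]]
ft_force: [2.9, -0.4, 2.0]
gripper_width: 0.0134
```

```bash
python3 st.py
```

```text
t 14.275 q [-0.397  0.743  1.069  1.998 -0.838  0.926  0.767] F [ 2.9  -0.36  2.02] T [ 0.117 -0.448  0.094] p [ 0.4709 -0.2258  0.1356] w 0.0134 yaw 69.64
```

carry_out(steps=[[0,0.0001,0.0004,-0.0003,0,0,0.05],[0,0,0,-0.0002,0,0,0.05],[0,0,0,-0.0003,0,0,0.05],[0,0,0,-0.0002,0,0,0.05]])

```text
t: 14.78
tool_pos: [0.471, -0.2259, 0.1365]
tcp_rot: [[0.527, 0.85, 0.001], [0.85, -0.527, 0.0], [0.001, 0.0, -1.0]]
ft_force: [1.1, 1.2, 0.4]
gripper_width: 0.0139
```

```bash
python3 st.py
```

```text
t 14.775 q [-0.419  0.774  1.114  1.998 -0.877  0.956  0.6  ] F [1.15 1.24 0.4 ] T [ 0.06  -0.38   0.077] p [ 0.471  -0.2259  0.1365] w 0.0139 yaw 58.17
```

carry_out(steps=[[0,0,0,-0.0002,0,0,0.05],[0,0,0,-0.0002,0,0,0.05],[0,0,0,-0.0002,0,0,0.05],[0,0,0,-0.0002,0,0,0.05]])

```text
t: 15.28
tool_pos: [0.4712, -0.226, 0.1374]
tcp_rot: [[0.686, 0.728, 0.001], [0.728, -0.686, 0.0], [0.001, 0.001, -1.0]]
ft_force: [1.8, 0.6, 0.2]
gripper_width: 0.0138
```

```bash
python3 st.py
```

```text
t 15.275 q [-0.437  0.803  1.154  1.998 -0.911  0.985  0.43 ] F [1.78 0.62 0.21] T [ 0.072 -0.376  0.107] p [ 0.4712 -0.226   0.1374] w 0.0138 yaw 46.72
```

carry_out(steps=[[0,0,0.0002,-0.0002,0,0,0.05],[0,0,0,-0.0002,0,0,0.05],[0,0,0,-0.0002,0,0,0.05],[0,0,0,-0.0002,0,0,0.05]])

```text
t: 15.78
tool_pos: [0.4714, -0.2261, 0.1382]
tcp_rot: [[0.816, 0.577, 0.001], [0.577, -0.816, 0.0], [0.001, 0.001, -1.0]]
ft_force: [1.9, 1.2, 1.3]
gripper_width: 0.0138
```

```bash
python3 st.py
```

```text
t 15.775 q [-0.449  0.826  1.183  1.997 -0.936  1.008  0.251] F [1.91 1.2  1.32] T [ 0.11  -0.423  0.104] p [ 0.4714 -0.2261  0.1382] w 0.0138 yaw 35.27
```

carry_out(steps=[[0,0,0.0002,-0.0002,0,0,0.05],[0,0,0,-0.0002,0,0,0.05],[0,0,0,-0.0002,0,0,0.05],[0,0,0,-0.0002,0,0,0.05]])

```text
t: 16.27
tool_pos: [0.4716, -0.2264, 0.1391]
tcp_rot: [[0.915, 0.404, 0.001], [0.404, -0.915, -0.0], [0.001, 0.001, -1.0]]
ft_force: [2.7, 0.8, 1.9]
gripper_width: 0.0137
```

```bash
python3 st.py; python3 - <<'E'
from h import *
cap('wrist','wrist5.png'); cap('side','side5.png')
a=cv2.imread('pics/side5.png')[120:300,150:390]; cv2.imwrite('pics/side5c.png',cv2.resize(a,None,fx=3,fy=3))
E
```

```text
t 16.275 q [-0.457  0.842  1.204  1.996 -0.953  1.025  0.065] F [2.73 0.8  1.89] T [ 0.024 -0.341  0.003] p [ 0.4716 -0.2264  0.1391] w 0.0137 yaw 23.8
```

View pics/wrist5.png

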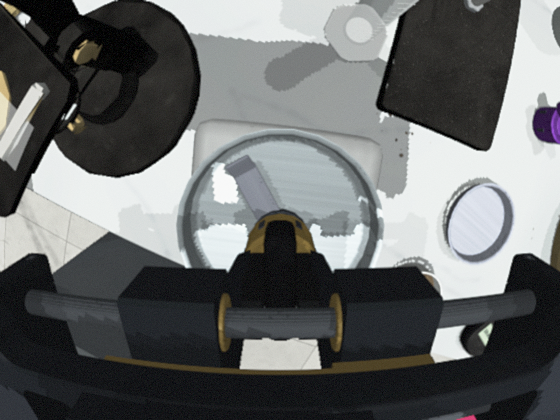

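View pics/side5c.png

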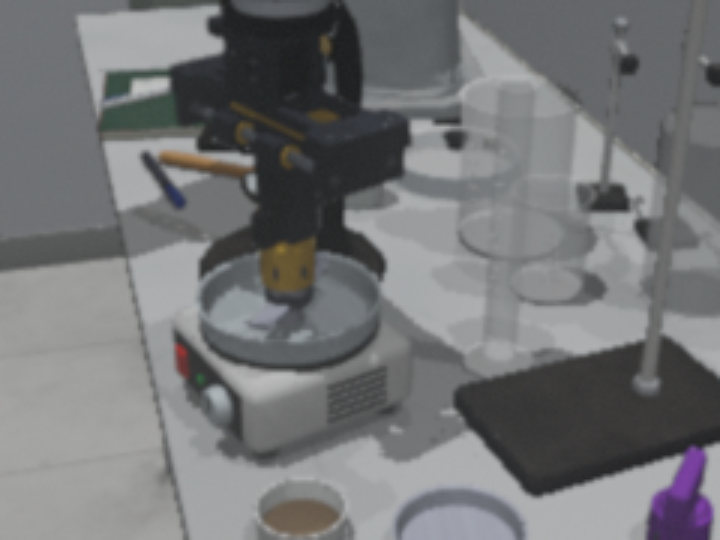

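carry_out(steps=[[0,0,0.0003,-0.0003,0,0,0.05],[0,0,0,-0.0002,0,0,0.05],[0,0,0,-0.0003,0,0,0.05],[0,0,0,0,0,0,0]])

```text
t: 16.88
tool_pos: [0.4714, -0.2266, 0.1398]
tcp_rot: [[0.964, 0.266, 0.001], [0.266, -0.964, 0.0], [0.001, 0.0, -1.0]]
ft_force: [2.7, 0.7, 1.8]
gripper_width: 0.0137
```

```bash
python3 st.py
```

```text
t 16.875 q [-0.46   0.849  1.214  1.996 -0.96   1.034 -0.075] F [2.68 0.73 1.82] T [ 0.217 -0.636  0.028] p [ 0.4714 -0.2266  0.1398] w 0.0137 yaw 15.41
```

carry_out(steps=[[0,0,0,-0.0003,0,0,0],[0,0,0,0,0,0,0]])

```text
t: 17.12
tool_pos: [0.471, -0.2267, 0.1401]
tcp_rot: [[0.964, 0.265, 0.0], [0.265, -0.964, 0.0], [0.0, -0.0, -1.0]]
ft_force: [3.2, 1.3, 1.9]
gripper_width: 0.0136
```

```bash
python3 st.py
```

```text
t 17.125 q [-0.46   0.848  1.214  1.996 -0.958  1.034 -0.076] F [3.23 1.3  1.85] T [ 0.275 -0.614  0.048] p [ 0.471  -0.2267  0.1401] w 0.0136 yaw 15.39
```

carry_out(steps=[[0,0,0,-0.0003,0,0,0],[0,0,0,-0.0003,0,0,0],[0,0,0,0,0,0,0]])

```text
t: 17.5
tool_pos: [0.4705, -0.2268, 0.1405]
tcp_rot: [[0.964, 0.264, -0.001], [0.264, -0.964, 0.0], [-0.001, -0.0, -1.0]]
ft_force: [2.2, 0.0, -1.5]
gripper_width: 0.0137
```

```bash
python3 st.py
```

```text
t 17.5 q [-0.46   0.847  1.215  1.996 -0.956  1.035 -0.077] F [ 2.22  0.01 -1.48] T [ 0.119 -0.343  0.051] p [ 0.4705 -0.2268  0.1405] w 0.0137 yaw 15.34
```

carry_out(steps=[[0,0,0,-0.0003,0,0,0],[0,0,0,0,0,0,0]])

```text
t: 17.75
tool_pos: [0.4705, -0.2268, 0.1408]
tcp_rot: [[0.964, 0.265, -0.001], [0.265, -0.964, 0.0], [-0.001, -0.0, -1.0]]
ft_force: [1.7, 0.2, -2.7]
gripper_width: 0.0137
```

```bash
python3 st.py
```

```text
t 17.75 q [-0.46   0.847  1.215  1.996 -0.955  1.035 -0.078] F [ 1.68  0.22 -2.67] T [ 0.124 -0.301 -0.034] p [ 0.4705 -0.2268  0.1408] w 0.0137 yaw 15.34
```

carry_out(steps=[[0,0,0,0,0,0,0.05],[0,0,0,0,0,0,0.05],[0,0,0,0,0,0,0]])

```text
t: 18.12
tool_pos: [0.4705, -0.2268, 0.141]
tcp_rot: [[0.986, 0.167, -0.001], [0.167, -0.986, 0.0], [-0.001, -0.0, -1.0]]
ft_force: [1.1, 1.2, -1.8]
gripper_width: 0.0137
```

```bash
python3 st.py
```

```text
t 18.125 q [-0.462  0.851  1.22   1.996 -0.96   1.039 -0.174] F [ 1.13  1.25 -1.78] T [ 0.314 -0.056 -0.013] p [ 0.4705 -0.2268  0.141 ] w 0.0137 yaw 9.63
```

carry_out(steps=[[0,0,0,-0.0004,0,0,0.02],[0,0,0,-0.0004,0,0,0.02],[0,0,0,0,0,0,0]])

```text
t: 18.5
tool_pos: [0.4706, -0.2268, 0.1418]
tcp_rot: [[0.992, 0.127, -0.0], [0.127, -0.992, 0.0], [-0.0, -0.0, -1.0]]
ft_force: [0.5, 1.5, -1.8]
gripper_width: 0.0138
```

```bash
python3 st.py
```

```text
t 18.5 q [-0.463  0.851  1.222  1.995 -0.959  1.041 -0.214] F [ 0.53  1.48 -1.83] T [ 0.185  0.108 -0.01 ] p [ 0.4706 -0.2268  0.1418] w 0.0138 yaw 7.32
```

carry_out(steps=[[0,0,0,-0.001,0,0,0],[0,0,0,-0.002,0,0,0],[0,0,0,-0.003,0,0,0],[0,0,0,-0.004,0,0,0],[0,0,0,-0.004,0,0,0]])

```text
t: 19.12
tool_pos: [0.4708, -0.227, 0.1562]
tcp_rot: [[0.992, 0.127, 0.0], [0.127, -0.992, -0.0], [0.0, 0.0, -1.0]]
ft_force: [0.7, -0.8, -1.8]
gripper_width: 0.0138
```

```bash
python3 st.py
```

```text
t 19.125 q [-0.47   0.816  1.227  1.986 -0.916  1.046 -0.246] F [ 0.65 -0.76 -1.85] T [ 0.008  0.139 -0.035] p [ 0.4708 -0.227   0.1562] w 0.0138 yaw 7.32
```

```bash
python3 - <<'E'
from h import *
c=cams.capture('top'); c2=cams.capture('side')
for n,c in (('top',c),('side',c2)):
    for r in find_in('pan',n)[:2]+landmark_of('pan',n)[:2]+landmark_of('tin',n)[:1]:
        u,v=r['at'][1]*560,r['at'][0]*420; print(n,r['score'],atz(c,u,v,.0).round(4))
    W=cloud(c)
    d=np.hypot(W[...,0]-.5385,W[...,1]+.422); m=(d<.055)&(W[...,2]>.012)&(W[...,2]<.025); q=W[m]
    if len(q)>20: print(cv2.minEnclosingCircle((q[:,:2]*1000).astype(np.float32)), len(q))
    # circle lsq on rim top
    k=q[q[:,2]>.014]; k=k[np.hypot(k[:,0]-.5385,k[:,1]+.422)>.036]
    if len(k)>20:
        A=np.c_[2*k[:,:2],np.ones(len(k))]; s=np.linalg.lstsq(A,(k[:,:2]**2).sum(1),rcond=None)[0]; print('fit',s[:2],np.sqrt(s[2]+s[0]**2+s[1]**2),len(k))
s=sensors.read_state(); p=s['tool_pos']; y=np.radians(7.32)
w=[];ys=[]
for f in (0,0): pass
w=[[p[0],p[1],.19],[p[0],p[1],.22]]; ys=[y,y]
for i in range(1,7):
    f=i/6; w.append([p[0]+(.5385-p[0])*f,p[1]+(-.422-p[1])*f,.22]); ys.append(y+.12*i)
plan(w,ys,0,rnd=4)
E
```

```text
top 0.67 [ 0.5354 -0.4272  0.    ]
top 0.66 [ 0.5343 -0.4158  0.    ]
top 0.58 [ 0.455  -0.3829  0.    ]
((538.8851318359375, -422.1500244140625), 44.0660514831543) 214
fit [ 0.53819781 -0.42185396] 0.04161437410189401 183
side 0.89 [ 0.536  -0.4137  0.    ]
side 0.82 [ 0.5311 -0.429   0.    ]
side 0.74 [ 0.4472 -0.3906  0.    ]
((538.1981811523438, -421.8058166503906), 44.37799835205078) 313
fit [ 0.53840292 -0.4224871 ] 0.0416878528399282 249
[0, 0.0, 0.0, -0.0343, 0.0, 0.0, 0.0001]
[0, 0.0, 0.0, -0.03, 0.0, 0.0, -0.0]
[0, 0.0071, 0.0337, -0.0, 0.0, 0.0, -0.12]
[0, 0.003, 0.0343, -0.0, 0.0, 0.0, -0.12]
[0, -0.0012, 0.0344, -0.0, 0.0, 0.0, -0.12]
[0, -0.0053, 0.034, -0.0, 0.0, 0.0, -0.12]
[0, -0.0093, 0.0332, -0.0, 0.0, 0.0, -0.12]
[0, -0.0132, 0.0318, -0.0, 0.0, 0.0, -0.12]
```

carry_out(steps=[[0,0,0,-0.034,0,0,0],[0,0,0,-0.03,0,0,0],[0,0.0071,0.0337,0,0,0,-0.12],[0,0.003,0.0343,0,0,0,-0.12],[0,-0.0012,0.0344,0,0,0,-0.12],[0,-0.0053,0.034,0,0,0,-0.12],[0,-0.0093,0.0332,0,0,0,-0.12],[0,-0.0132,0.0318,0,0,0,-0.12]])

```text
t: 20.52
tool_pos: [0.5387, -0.423, 0.2194]
tcp_rot: [[0.659, 0.752, -0.0], [0.752, -0.659, 0.0], [-0.0, -0.001, -1.0]]
ft_force: [0.8, -0.2, -0.8]
gripper_width: 0.0137
```

carry_out(steps=[[0,0,0,0,0,0,0],[0,0,0,0.03,0,0,0],[0,0,0,0.04,0,0,0],[0,0,0,0.03,0,0,0],[0,0,0,0,0,0,0]])

```text
t: 21.15
tool_pos: [0.5374, -0.4196, 0.1173]
tcp_rot: [[0.662, 0.75, -0.004], [0.75, -0.662, 0.004], [0.0, -0.005, -1.0]]
ft_force: [0.2, -0.5, -1.4]
gripper_width: 0.0138
```

```bash
python3 st.py; python3 - <<'E'
from h import *
cap('wrist','wrist6.png'); s=cap('side','side6.png')
a=cv2.imread('pics/side6.png')[180:350,190:430]; cv2.imwrite('pics/side6c.png',cv2.resize(a,None,fx=3,fy=3))
W=cloud(s); px=s['pixels'].astype(int)
p=np.array(sensors.read_state()['tool_pos'])
d=np.hypot(W[...,0]-p[0],W[...,1]-p[1])
br=(px[...,0]>px[...,2]*1.5)&(px[...,0]>90)&(d<.06)&(W[...,2]>.05)
q=W[br]; v,u=np.nonzero(br); print('brass',len(q),q.min(0).round(4),q.max(0).round(4),u.min(),u.max(),v.min(),v.max())
E
```

```text
t 21.15 q [ 0.098  0.892  0.826  1.558 -0.731  1.03   0.409] F [ 0.17 -0.55 -1.44] T [-0.075  0.124 -0.014] p [ 0.5374 -0.4196  0.1173] w 0.0138 yaw 48.55
brass 339 [ 0.5019 -0.4699  0.0852] [ 0.5764 -0.4115  0.2173] 285 332 202 273
```

View pics/side6c.png

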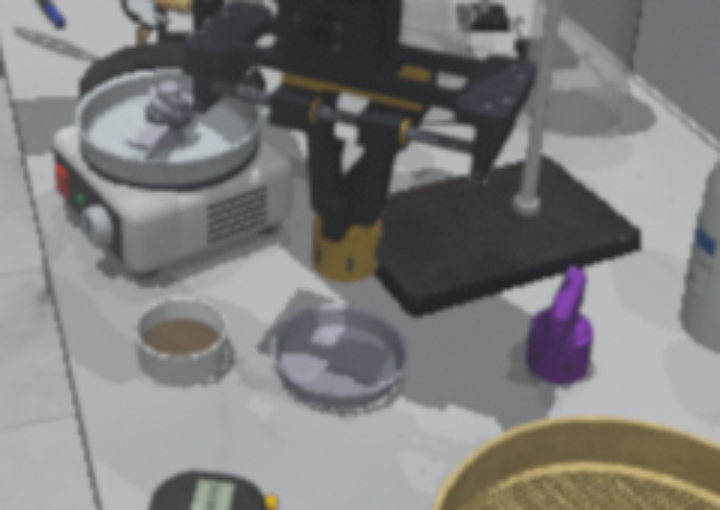

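View pics/wrist6.png

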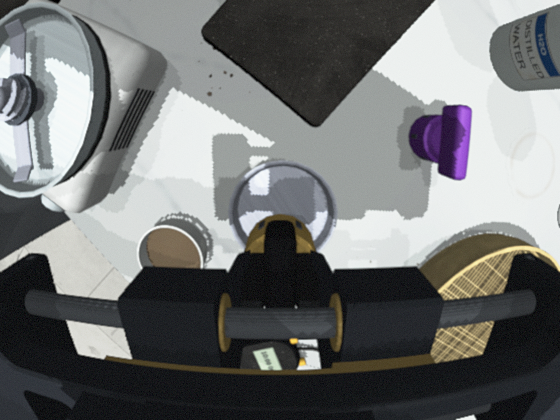

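carry_out(steps=[[0,0,0,0.02,0,0,0],[0,0,0,0.025,0,0,0],[0,0,0,0.015,0,0,0],[0,0,0,0.005,0,0,0],[0,0,0,0,0,0,0],[0,0,0,0,0,0,0]])

```text
t: 22.0
tool_pos: [0.539, -0.4226, 0.0556]
tcp_rot: [[0.662, 0.75, 0.001], [0.75, -0.662, -0.001], [-0.0, 0.001, -1.0]]
ft_force: [-0.7, 0.2, -2.0]
gripper_width: 0.0142
```

```bash
python3 st.py
```

```text
t 22.0 q [ 0.129  0.965  0.77   1.572 -0.789  0.938  0.447] F [-0.73  0.21 -2.03] T [-0.026  0.109 -0.027] p [ 0.539  -0.4226  0.0556] w 0.0142 yaw 48.57
```

carry_out(steps=[[0,0,0,0.005,0,0,0],[0,0,0,0.004,0,0,0],[0,0,0,0.002,0,0,0],[0,0,0,0.001,0,0,0],[0,0,0,0,0,0,0]])

```text
t: 22.62
tool_pos: [0.5386, -0.4221, 0.0428]
tcp_rot: [[0.662, 0.75, -0.0], [0.75, -0.662, -0.0], [-0.0, -0.0, -1.0]]
ft_force: [1.1, -0.3, -2.1]
gripper_width: 0.0136
```

carry_out(steps=[[0,0,0,0.001,0,0,0],[0,0,0,0.0005,0,0,0],[0,0,0,0,0,0,0]])

```text
t: 23.0
tool_pos: [0.5386, -0.422, 0.0413]
tcp_rot: [[0.662, 0.75, -0.0], [0.75, -0.662, 0.0], [-0.0, -0.0, -1.0]]
ft_force: [0.6, 0.1, -1.3]
gripper_width: 0.014
```

carry_out(steps=[[0,0,0,0.0005,0,0,0],[0,0,0,0.0005,0,0,0],[0,0,0,0,0,0,0]])

```text
t: 23.38
tool_pos: [0.5386, -0.422, 0.0403]
tcp_rot: [[0.662, 0.75, -0.0], [0.75, -0.662, 0.0], [-0.0, -0.0, -1.0]]
ft_force: [-0.3, 0.3, -1.8]
gripper_width: 0.0137
```

carry_out(steps=[[0,0,0,0.0005,0,0,0],[0,0,0,0.0005,0,0,0],[0,0,0,0,0,0,0]])

```text
t: 23.75
tool_pos: [0.5386, -0.4221, 0.0393]
tcp_rot: [[0.662, 0.75, 0.0], [0.75, -0.662, -0.0], [-0.0, 0.0, -1.0]]
ft_force: [-0.1, -1.0, -1.1]
gripper_width: 0.0141
```

carry_out(steps=[[0,0,0,0.0004,0,0,0],[0,0,0,0.0004,0,0,0],[0,0,0,0,0,0,0]])

```text
t: 24.12
tool_pos: [0.5386, -0.4221, 0.0393]
tcp_rot: [[0.662, 0.75, 0.0], [0.75, -0.662, 0.0], [0.0, 0.0, -1.0]]
ft_force: [-1.9, 2.7, 5.8]
gripper_width: 0.0138
```

```bash
python3 st.py; python3 - <<'E'
from h import *
s=cap('side','side7.png')
a=cv2.imread('pics/side7.png')[230:340,220:400]; cv2.imwrite('pics/side7c.png',cv2.resize(a,None,fx=4,fy=4))
E
```

```text
t 24.125 q [ 0.137  0.985  0.755  1.573 -0.804  0.917  0.456] F [-1.89  2.69  5.83] T [0.461 0.489 0.004] p [ 0.5386 -0.4221  0.0393] w 0.0138 yaw 48.57
```

View pics/side7c.png

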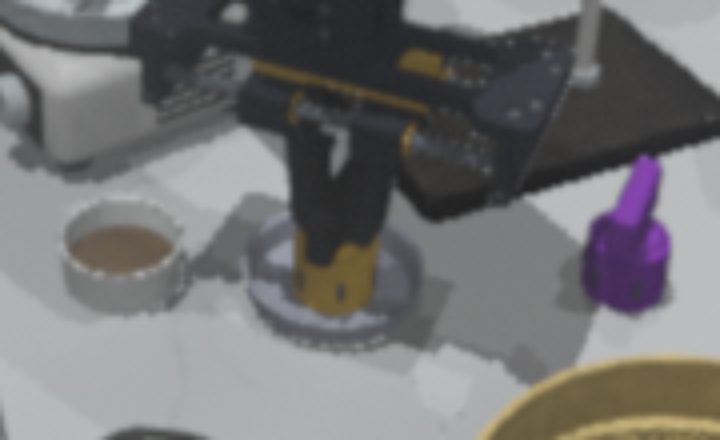

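Contact felt (Fz went from −1.1 to +5.8 N) at TCP 0.039, as expected. I'll ease off slightly and release.

carry_out(steps=[[0,0,0,-0.0005,0,0,0],[0,0,0,0,0,0,0]], grip_force=6)

```text
t: 24.42
tool_pos: [0.5387, -0.4221, 0.0393]
tcp_rot: [[0.662, 0.75, 0.0], [0.75, -0.662, -0.0], [0.0, 0.0, -1.0]]
ft_force: [-1.8, 0.8, 4.5]
gripper_width: 0.0137
```

carry_out(steps=[[0.2,0,0,0,0,0,0],[0.3,0,0,0,0,0,0],[0.45,0,0,0,0,0,0],[0.45,0,0,0,0,0,0]])

```text
t: 24.92
tool_pos: [0.5386, -0.4221, 0.039]
tcp_rot: [[0.662, 0.75, 0.0], [0.75, -0.662, -0.0], [-0.0, 0.0, -1.0]]
ft_force: [-0.4, 0.6, 0.6]
gripper_width: 0.0396
```

```bash
python3 st.py; python3 - <<'E'
from h import *
cap('wrist','wrist8.png')
E
```

```text
t 24.925 q [ 0.137  0.986  0.754  1.574 -0.803  0.916  0.455] F [-0.38  0.63  0.61] T [-0.08   0.071 -0.029] p [ 0.5386 -0.4221  0.039 ] w 0.0396 yaw 48.58
```

View pics/wrist8.png

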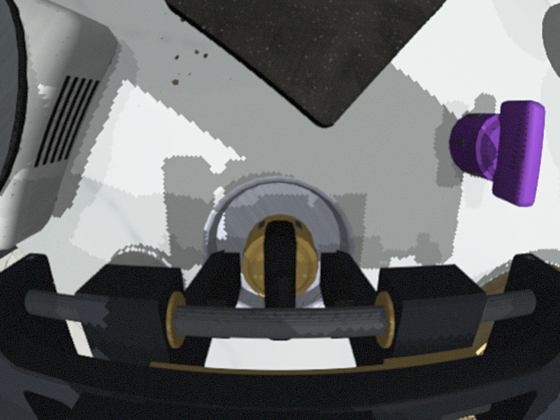

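Released: both fingers clear the wing evenly (238 and 322 px, wing at 281). Rising straight up, then looking.

carry_out(steps=[[0.45,0,0,-0.01,0,0,0],[0.45,0,0,-0.03,0,0,0],[0.45,0,0,-0.05,0,0,0],[0.45,0,0,-0.05,0,0,0],[0.45,0,0,-0.05,0,0,0],[0.45,0,0,0,0,0,0]])

```text
t: 25.72
tool_pos: [0.5398, -0.4243, 0.2344]
tcp_rot: [[0.662, 0.75, 0.006], [0.75, -0.662, -0.005], [0.0, 0.008, -1.0]]
ft_force: [0.5, 0.4, -0.5]
gripper_width: 0.0399
```

```bash
python3 st.py; python3 - <<'E'
from h import *
s=cap('side','side9.png'); w=cap('wrist','wrist9.png')
a=cv2.imread('pics/side9.png')[220:340,210:400]; cv2.imwrite('pics/side9c.png',cv2.resize(a,None,fx=4,fy=4))
W=cloud(s); px=s['pixels'].astype(int); d=np.hypot(W[...,0]-.5385,W[...,1]+.422)
q=W[(d<.06)&(W[...,2]>.011)&(W[...,2]<.022)&(d>.03)]
print('pan',cv2.minEnclosingCircle((q[:,:2]*1000).astype(np.float32)))
q=W[(d<.04)&(W[...,2]>.04)&(W[...,2]<.08)&(px.max(-1)<90)]; print('wing',len(q),q.mean(0).round(4),q.max(0).round(4),cv2.minAreaRect((q[:,:2]*1000).astype(np.float32)))
q=W[(d<.04)&(W[...,2]>.028)&(W[...,2]<.04)&(px[...,0]>px[...,2]*1.5)]; print('skirt',len(q),q.mean(0).round(4),q.min(0).round(4),q.max(0).round(4))
d=np.hypot(W[...,0]-.45,W[...,1]+.387); q=W[(d<.05)&(W[...,2]>.02)&(W[...,2]<.032)]; print('tin',cv2.minEnclosingCircle((q[:,:2]*1000).astype(np.float32)))
E
```

```text
t 25.725 q [ 0.06   0.772  0.919  1.478 -0.638  1.2    0.347] F [ 0.53  0.43 -0.54] T [-0.092  0.133 -0.063] p [ 0.5398 -0.4243  0.2344] w 0.0399 yaw 48.55
pan ((537.9736328125, -421.8880310058594), 44.88697814941406)
wing 254 [ 0.5364 -0.4309  0.0571] [ 0.5603 -0.4032  0.0663] ((538.8003540039062, -425.52471923828125), (53.878822326660156, 13.416954040527344), 49.48460388183594)
skirt 134 [ 0.5392 -0.4346  0.0347] [ 0.5196 -0.444   0.028 ] [ 0.5575 -0.4104  0.04  ]
tin ((443.1064758300781, -385.7487487792969), 30.53417205810547)
```

View pics/side9c.png

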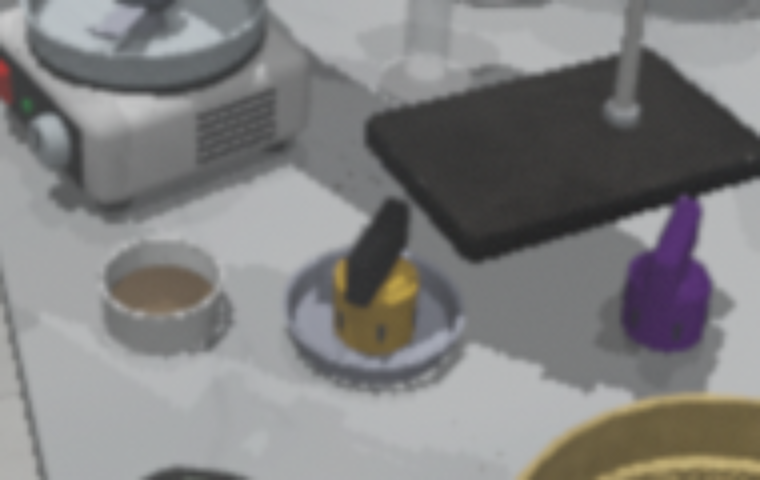

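View pics/wrist9.png

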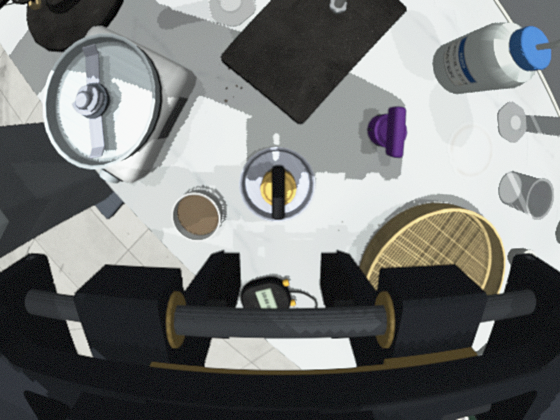

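```bash
python3 -c "
from h import *
print(workorder.job_done())"
```

```text
the job is handed in; nothing more can be done
None
```

The brass nut is off the mill spindle and standing upright in the middle of the steel pan. I handed the job in at about 26 s of the 64 s allowed.

**What I did:** I swung over the microscope and gripped the black wing across its 14 mm. I turned it clockwise through about 195°, letting the hand rise roughly 4 mm per radian (about 14 mm in all). Vertical force on the nut stayed within about ±3.5 N in the readings between moves. The thread had let go by about 190°: turning a little further no longer pushed the hand up, and lifting met only the nut's weight of about 1.8 N. I then lifted the nut off and lowered it into the pan until I felt contact. That contact pressed about 6 N before I eased off, let go and rose clear.

**Last checks:**
- **Nut:** the side and wrist pictures show it upright in the pan. The side camera put the wing centre about 3.6 mm from the pan centre. That view had shown a similar 2–3 mm shift when the nut was on the mill, and the hand was within about 1 mm of the pan centre when I let go.
- **Tin and pan:** the pan stands where I first measured it. I never came near the tin, but my first fix on it was rough, within several millimetres, so that is not a precise check.
- **Release point:** the half-turn limit passed without a clear signal. I found the release by small lift and turn tests just beyond it, which pulled no more than about 3 N.

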